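# Grinding ball out of its curved track onto the cork ring

### The job

Push the steel grinding ball along the curved wire track until it drops into the blue seat in the exit gap, where no rods lie over it. Then lift it out there and set it down gently on the brown cork ring (not the black one), so that it rests there by itself.

Things in the scene. Friction and masses are not known exactly. Their poses are not given: they have to be found in the camera images.
- ball_center (a point): Centre of the steel ball: 50 mm diameter, 0.4 to 0.65 kg, rolls freely. Its centre starts 46 mm above the worktop, at x -30 to 5, y 100 mm in the track's frame. Upper rods (tops 66 mm above the worktop) hold it down but leave a slot 42 mm wide over the centreline: shut fingers fit in behind the ball, about mid-height, to push it (narrow side across, turning with the curve).
- track: Wire track fixed on a grey plate. Origin on the worktop at the centre of its curve, z up. In its frame, mm, the ball's centreline runs from (-112,100), closed by a bar, straight to (0,100), on a quarter circle of radius 100 about the origin via (71,71) to (100,0), then straight to the seat (100,-50). Lower rods: tops 25 high, end at y -33. Upper rods and posts, 32 to each side, end at y -17.
- seat (a point): Middle of the blue seat ring's top in the exit gap, 20.5 mm above the worktop; 44 mm outside, hole 26 mm; axes as the track's. A ball pushed over it drops 4 mm and stays, centre 42 mm above the worktop. A blue end stop 43 mm high stands 5 mm past the seated ball, in -y. Both sides of the ball, in +x and -x, are free for fingers down to the plate, 10 mm above the worktop.
- cork_top (a point): Middle of the top of the brown cork ring: 80 mm outside, hole 34 mm, 25 mm high, lying loose on the worktop right of the track. A ball set on its hole rests with its centre about 18 mm above this point. A black ring of the same size lies near it and is not wanted.
Things that resemble listed ones, but are neither listed nor needed, are in the scene too. Of the things shaped like the part that bears cork_top, the cork one is meant.

How it is judged:
By the outcome, as a careful person would: the job done as asked, in the order asked, and still so for the second after the job is handed in, with the robot touching nothing.
It also fails if it takes over 64 s, if anything falls off the work surface, if the arm or the gripper's body presses on something with over 40 N, if the wrist force passes 120 N, or if a joint passes its speed limit or range.

### The arm

A 6-joint arm with a two-finger parallel gripper is mounted at the origin on a cart in front of the work surface, level with it; the furniture and walls round the work are solid. World frame = base frame: x ahead of the robot, y to its left, z up, the work surface at z = 0. Lengths are in m, angles in rad, forces in N, time in s.
With the tool pointing down it reaches from about 0.275 to 0.875 m from the base axis. Payload 12.5 kg.
Tool frame: the origin (TCP) lies at the very end of the fingers, on their centre line; the grasp point (between the pads) lies 19 mm behind it; z points along the fingers, y is the line along which they close (so a half turn about z gives the same grasp; the last joint's range is limited). The gripper opens to 85 mm and grips with 20 to 120 N. Pads are 22 mm wide; open, the fingers measure 114 mm over their backs; the gripper's body (76 mm by 85 mm) begins 54 mm behind the grasp point. The pads swing forward as they close: fully open they stand 13 mm farther back than shut.
Start: joints at [1.148, 0.351, 1.652, -0, 1.139, -0.085], TCP at [0.182, 0.519, 0.231] pointing down, gripper open.
Joint ranges: [-2.75, 2.75], [-0.79, 2.1], [0.01, 2.65], [-1.57, 4.71], [0.07, 3.14], [-2.87, 2.87]. Speed limits (rad/s): [2.22, 2.22, 2.79, 3.14, 3.14, 3.14].

### API

Orientations are given as a 3x3 rotation matrix whose columns are the frame's x, y, z axes.
In Python, from bench import manip gives the robot as it stands. Calls block until the motion is done:
- manip.move_ptp(position, orientation): joint-space move of the TCP to a pose.
- manip.move_l(position, attitude=None, max_speed=0.15): straight line of the TCP; attitude=None keeps the orientation; max_speed is the mean speed in m/s.
- manip.move_j(angles): joint-space move.
- manip.set_gripper(opening, effort=None): opening from 0.0 (shut) to 1.0 (fully open); effort is the grip in N (None keeps the last); returns when the fingers have stopped.
- manip.dwell(seconds).
- manip.inverse_kinematics(position, orientation): joint angles nearest the present ones, or None.
- manip.grab_frame(name): name is "scene" or "top"; returns (picture, depth): 480x640x3 uint8, red, green, blue; 480x640 float32, m along the optical axis (not along the pixel's ray), 0 where there is no reading.
- manip.get_calibration(name): a dict with "camera_matrix" (3x3 intrinsics, pixels), "R" (3x3) and "t" (3): a world point X has camera coordinates R X + t. Camera axes: x right, y down, z forward; pixel columns grow to the right and rows downward; lengths in m; the calibration is good to about 2 mm. A picture is of the moment at which its call begins. get_calibration takes no time and is no camera call.
A pose or a line that the arm cannot do raises manip.Unreachable and nothing moves.
- manip.sign_off(): hands the job in; it is judged then, once.
Trained networks look in the newest picture that a camera, given by its name, has taken for a name from the list of things; names that differ only in an ending like _2 or _b are one class to them, and where a whole thing is asked for, a point or a joint stands for the part that bears it (a point fixed in the world has none). Each returns a list of dicts, best first, with "confidence" (0 to 1); they miss things now and then, are a little off and sometimes report something else, mostly with a low value. They report only what shows in the picture. A call takes as long as a camera call. They do not tell look-alikes from the thing itself.
- manip.look_for(camera, name): "at" ([x, y, z] in m, in world coordinates, good to about 4 mm: the middle of the surface that is visible of it).
Readings, each from a call of its own:
- manip.current_time(): time.
- manip.current_qpos(): joint angles.
- manip.current_joint_vel(): joint speeds.
- manip.current_joint_torque(): joint torques, N m.
- manip.current_ee_pos(): TCP position.
- manip.current_tcp_rot(): TCP orientation.
- manip.current_force(): force on the tool from outside, world axes, zero at the start.
- manip.current_ft_torque(): the same for the moment, N m.
- manip.current_grip_width(): opening from 0.0 (shut) to 1.0 (fully open).
- manip.current_grip_force(): force on a finger pad.
Only numpy, scipy, OpenCV 4.12 (cv2) and the standard library are available. Lean on these libraries where they do the work, as an engineer would, in place of code of your own. Each camera call takes 0.05 s, during which the arm holds its last target. There are 200 camera calls.

## Working session

There is one attempt and no reset: what is moved stays moved. The work goes in short steps, each a Python script; the robot and the scene stay as the last script left them, time stands still between calls to the robot, and variables do not carry over. Pictures are saved under pics/ and viewed, at most 10 in all, crops included, and the job is handed in when it is done.

```bash
mkdir -p pics; ls; python3 - <<'E'
from bench import manip
import cv2,numpy as np
for c in ("scene","top"):
    p,d=manip.grab_frame(c); cv2.imwrite(f"pics/{c}0.png",p[:,:,::-1]); np.save(f"pics/{c}0.npy",d)
    k=manip.get_calibration(c); print(c,k["camera_matrix"].tolist(),(-k["R"].T@k["t"]).round(3),k["R"].round(2).tolist())
    for n in ("ball_center","track","seat","cork_top"):
        print(n,[(np.round(r["at"],3).tolist(),round(r["confidence"],2)) for r in manip.look_for(c,n)])
print(manip.current_time())
E
```

```text
pics
scene [[478.4517913764515, 0.0, 320.1184196935456], [0.0, 478.4517913764515, 241.1295531655308], [0.0, 0.0, 1.0]] [-0.003 -0.535  0.595] [[0.69, -0.72, -0.0], [-0.42, -0.4, -0.81], [0.58, 0.57, -0.58]]
ball_center [([0.516, 0.15, 0.056], 0.65)]
track [([0.562, 0.105, 0.015], 0.93)]
seat [([0.566, 0.106, 0.016], 0.76)]
cork_top [([0.424, -0.056, 0.026], 0.67), ([0.45, -0.225, 0.024], 0.59)]
top [[578.0116194195849, 0.0, 318.97680947678816], [0.0, 578.0116194195849, 231.98803329729955], [0.0, 0.0, 1.0]] [ 0.457 -0.034  1.168] [[0.01, -1.0, 0.01], [-1.0, -0.01, -0.07], [0.07, -0.01, -1.0]]
ball_center [([0.532, 0.158, 0.063], 0.93)]
track [([0.575, 0.107, 0.009], 0.6)]
seat [([0.579, 0.102, 0.013], 0.87)]
cork_top [([0.456, -0.22, 0.023], 0.91), ([0.431, -0.048, 0.026], 0.9)]
0.5
```

View pics/top0.png

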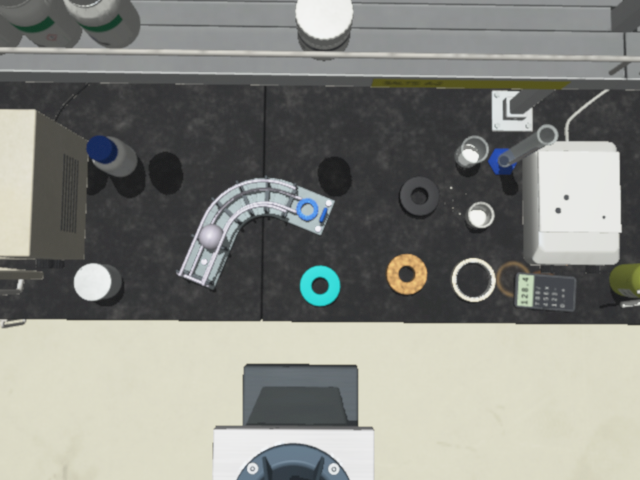

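View pics/scene0.png

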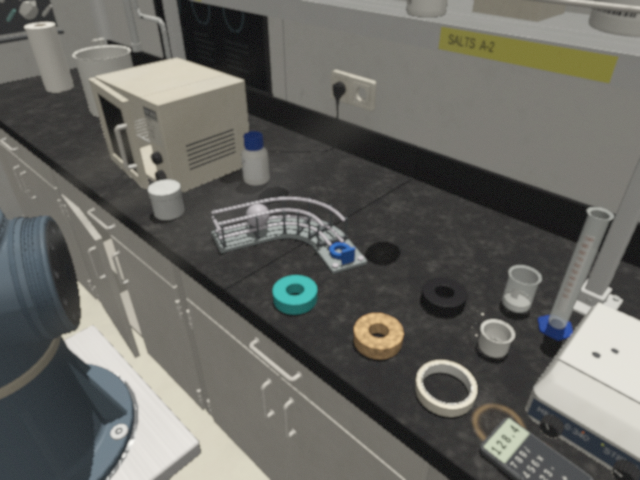

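The top view shows the ball at (210,236), the blue seat at (307,210), the brown cork ring at (407,274), the black ring at (419,196) and a teal one at (320,286). The scene view agrees. Next I'll fit the track pose and overlay it as a check.

```bash
cat > h.py <<'E'
import numpy as np, cv2
from bench import manip
def proj(c,X):
    k=manip.get_calibration(c); q=np.atleast_2d(X)@k["R"].T+k["t"]; q=q@k["camera_matrix"].T
    return q[:,:2]/q[:,2:]
def unproj(c,uv,z):
    k=manip.get_calibration(c); C=-k["R"].T@k["t"]
    r=k["R"].T@np.linalg.solve(k["camera_matrix"],[uv[0],uv[1],1.]); return C+r*(z-C[2])/r[2]
def T(P,x,y,z):  # track mm -> world; P=(ox,oy,yaw)
    c,s=np.cos(P[2]),np.sin(P[2]); x,y,z=np.broadcast_arrays(*[np.asarray(v,float)/1e3 for v in(x,y,z)])
    return np.stack([P[0]+c*x-s*y,P[1]+s*x+c*y,z],-1)
def line(s,off=0): # s along the centreline from (-112,100); off>0 outward; -> x,y
    a=np.clip((s-112)/100,0,np.pi/2); r=100+off
    x=r*np.sin(a)+np.minimum(s-112,0); y=r*np.cos(a)-np.maximum(s-112-50*np.pi,0)
    return x,y
L=112+50*np.pi
def down(psi): # tool z down, tool y at world heading psi
    y=np.array([np.cos(psi),np.sin(psi),0]); z=np.array([0,0,-1.]); return np.stack([np.cross(y,z),y,z],1)
E
cat > fit.py <<'E'
from h import *
from scipy.optimize import minimize
im={c:cv2.imread(f"pics/{c}0.png") for c in("top","scene")}
def blob(lo,hi,box):
    m=cv2.inRange(cv2.cvtColor(im["top"],cv2.COLOR_BGR2HSV),lo,hi); n=np.zeros_like(m); x0,y0,x1,y1=box
    n[y0:y1,x0:x1]=m[y0:y1,x0:x1]; p=cv2.findNonZero(cv2.morphologyEx(n,cv2.MORPH_OPEN,np.ones((2,2))))
    (c,r)=cv2.minEnclosingCircle(p); return c,r
sc,sr=blob((100,120,60),(125,255,255),(290,190,319,226)); cc,cr=blob((8,80,100),(20,255,255),(380,248,435,300))
S=unproj("top",sc,.0205); K=unproj("top",cc,.025); print("seat",sc,sr,S.round(4),"cork",cc,cr,K.round(4))
# bright rods: maximise image brightness minus neighbourhood along the model's rods, both views
hp={c:(lambda g:np.clip(cv2.GaussianBlur(g,(0,0),1)-cv2.GaussianBlur(g,(0,0),5),0,60))(cv2.cvtColor(im[c],cv2.COLOR_BGR2GRAY).astype(np.float32)) for c in im}
def rods(P):
    s=np.linspace(0,L+17,150); return np.concatenate([T(P,*line(s,o),64) for o in(-24,24)])
def score(P):
    t=0
    for c in("top",):
        q=proj(c,rods(P)).astype(np.float32); t+=cv2.remap(hp[c],q[:,:1],q[:,1:],1).mean()
    return -t
def PS(y,dx=0,dy=0):
    o=T((0,0,y),100,-50,0); return (S[0]-o[0]+dx,S[1]-o[1]+dy,y)
y0=min(np.linspace(-.8,0,161),key=lambda y:score(PS(y))); print(np.degrees(y0),score(PS(y0)))
r=minimize(lambda v:score(PS(*v))+((v[1]**2+v[2]**2)/.003**2)*.5,[y0,0,0],method="Nelder-Mead"); P=PS(*r.x); print(r.x,r.fun,P)
np.save("P.npy",P);np.save("K.npy",K)
out=[]
for c,(x0,y0,x1,y1) in {"top":(165,165,345,300),"scene":(200,190,380,280)}.items():
    f=4; o=cv2.resize(im[c][y0:y1,x0:x1],None,fx=f,fy=f,interpolation=2)
    def d(X,col):
        for u,v in (proj(c,X)-[x0,y0]+.5)*f: cv2.circle(o,(int(u),int(v)),1,col,-1)
    d(rods(P),(0,0,255)); d(T(P,*line(np.linspace(0,L+50,80)),46),(0,255,255))
    t=np.linspace(0,6.28,60); d(T(P,100+22*np.cos(t),-50+22*np.sin(t),20.5),(0,255,0)); cv2.imwrite(f"pics/ov_{c}.png",o)
E
python3 fit.py
```

```text
seat (307.650634765625, 210.03138732910156) 11.092217445373535 [ 0.5817 -0.0224  0.0205] cork (407.342041015625, 274.3795166015625) 20.75316047668457 [ 0.4556 -0.2208  0.025 ]
-23.20479070279834 -37.85672
[-0.38410963  0.00272404  0.00130602] -40.95107065544759 (np.float64(0.5104760078639217), np.float64(0.06275928394128258), np.float64(-0.3841096264549946))
```

View pics/ov_top.png

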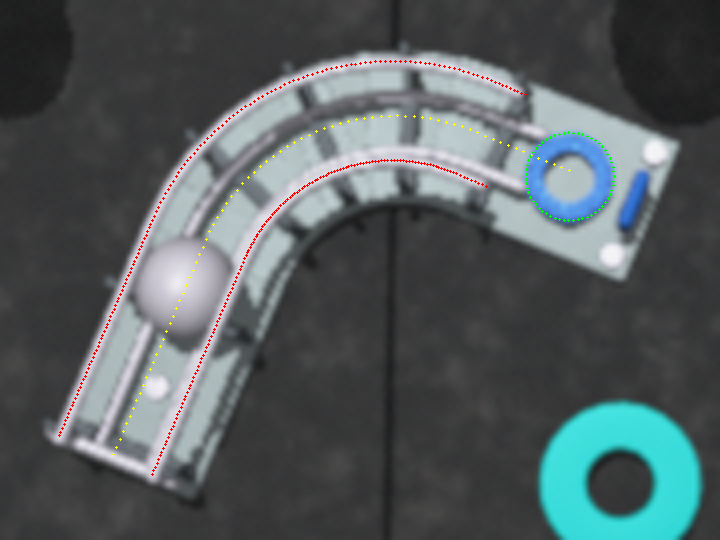

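View pics/ov_scene.png

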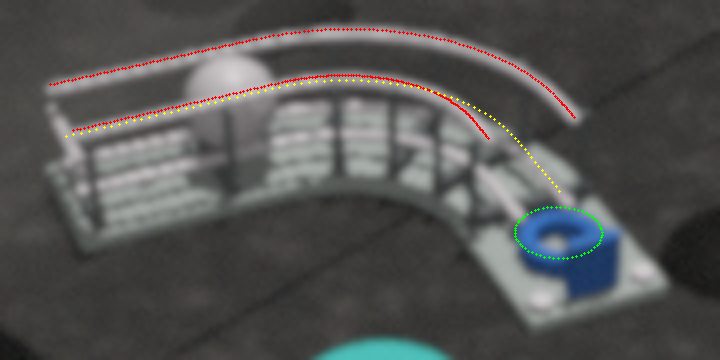

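The overlay follows the outer rod, the ball and the seat well. The inner upper rod is unclear, so I'll check with depth.

```bash
cat > dep.py <<'E'
from h import *
P=np.load("P.npy")
for c in("top","scene"):
    d=np.load(f"pics/{c}0.npy"); k=manip.get_calibration(c); v,u=np.mgrid[:480,:640]
    X=(np.stack([u,v,np.ones_like(u)],-1).reshape(-1,3)@np.linalg.inv(k["camera_matrix"]).T)*d.reshape(-1,1)
    X=(X-k["t"])@k["R"]; X=X[d.ravel()>0]
    q=(X[:,:2]-P[:2]); co,s=np.cos(P[2]),np.sin(P[2]); x=(co*q[:,0]+s*q[:,1])*1e3; y=(co*q[:,1]-s*q[:,0])*1e3; z=X[:,2]*1e3
    for n,m,lat in(("start",(x>-112)&(x<-60)&(abs(y-100)<50),y-100),("curve",(x>0)&(y>0)&(abs(np.hypot(x,y)-100)<50),np.hypot(x,y)-100),("exit",(y<0)&(y>-17)&(abs(x-100)<50),x-100)):
        print(c,n)
        for lo in(35,50,58,64):
            w=m&(z>lo)&(z<(lo+(15 if lo==35 else 8))); print("  z",lo,w.sum(),np.histogram(lat[w],np.arange(-48,49,6))[0])
    b=(x>-60)&(x<30)&(abs(y-100)<21)&(z>48)&(z<80)
    A=np.c_[2*x[b],2*y[b],2*z[b],np.ones(b.sum())]; f=np.linalg.lstsq(A,x[b]**2+y[b]**2+z[b]**2,rcond=None)[0]; print("ball",b.sum(),f[:3], np.sqrt(f[3]+f[:3]@f[:3]))
    for n,C,R in (("seat",(100,-50),(14,21)),):
        w=(np.hypot(x-100,y+50)<R[1])&(z>16)&(z<26); print("seat z",np.median(z[w]),x[w].mean(),y[w].mean())
    K=np.load("K.npy"); r=np.hypot(*(X[:,:2]-K[:2]).T); w=(r<.038)&(r>.02); print("cork z",np.median(z[w])); w=(r<.05)&(z>20)&(z<30);print((X[w].min(0)+X[w].max(0))/2)
E
python3 dep.py
```

```text
top start
  z 35 28 [0 0 5 0 0 2 3 3 4 3 4 3 0 1 0 0]
  z 50 15 [0 0 2 0 0 3 2 2 2 1 1 1 0 1 0 0]
  z 58 126 [ 0  0  5 33 29  0  0  0  0  0  0 27 25  7  0  0]
  z 64 141 [ 0  0  3 34 28  0  0  0  0  0  0 33 39  4  0  0]
top curve
  z 35 14 [ 0  0 10  0  0  0  0  1  0  0  0  0  0  3  0  0]
  z 50 6 [0 0 3 0 0 0 0 0 2 0 0 0 0 1 0 0]
  z 58 381 [  0   0  12  70  67   0   0   0   0   0   0 103 114  15   0   0]
  z 64 380 [  0   0   9  72  70   0   0   0   0   0   0 103 115  11   0   0]
top exit
  z 35 3 [0 0 2 0 0 0 0 0 0 0 0 0 0 1 0 0]
  z 50 2 [0 0 1 0 0 0 0 0 0 0 0 0 0 1 0 0]
  z 58 44 [ 0  0  3 11  8  0  0  0  0  0  0  8 10  4  0  0]
  z 64 52 [ 0  0  3 14  8  0  0  0  0  0  0 10 11  6  0  0]
ball 481 [-18.3402173  103.27351046  49.51084855] 24.49365787462865
seat z 20.84545160691223 100.0931016594188 -50.98671453704797
cork z 24.90427001584257
[ 0.45835755 -0.21848867  0.02499361]
scene start
  z 35 48 [ 0 14  7  2  2  3  1  3  2  2  1  2  9  0  0  0]
  z 50 16 [0 7 3 2 0 0 0 0 0 0 0 0 4 0 0 0]
  z 58 154 [ 0  4 22 53  1  0  0  0  0  0 28 42  4  0  0  0]
  z 64 19 [0 0 2 6 0 0 0 0 0 0 5 5 1 0 0 0]
scene curve
  z 35 84 [ 0  8 35  1  0  0  1  0  0  0  0  0 21 18  0  0]
  z 50 35 [ 0  4 19  1  0  0  0  0  0  0  0  4  6  1  0  0]
  z 58 393 [  0   5  28 107  19   0   0   0   0   0  27 179  21   7   0   0]
  z 64 53 [ 0  1  3 14  2  0  0  0  0  0  2 29  2  0  0  0]
scene exit
  z 35 31 [ 0  0 10  5  0  0  0  0  0  0  0  0  0 16  0  0]
  z 50 13 [0 0 4 3 0 0 0 0 0 0 0 0 0 6 0 0]
  z 58 43 [ 0  0  5 11  7  0  0  0  0  0  0  9  8  3  0  0]
  z 64 5 [0 0 0 3 0 0 0 0 0 0 0 0 2 0 0 0]
ball 270 [-15.88943301 109.63137736  36.8526198 ] 37.281616800653325
seat z 18.76899220767124 97.68980175420533 -46.427852129664394
cork z 23.65513895059154
[ 0.45603127 -0.22236387  0.02338316]
```

```bash
python3 - <<'E'
import cv2
a=cv2.imread("pics/top0.png")[165:300,165:345];b=cv2.imread("pics/scene0.png")[195:275,200:380]
cv2.imwrite("pics/z0.png",cv2.resize(b,None,fx=4.4,fy=4.4,interpolation=2))
E
```

```text
(no output)
```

View pics/z0.png

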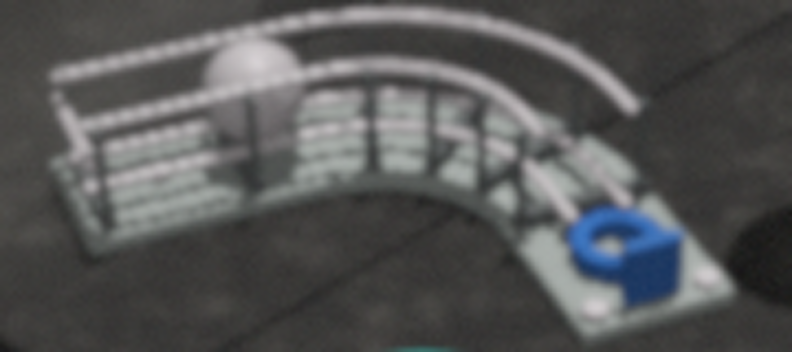

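Depth confirms the upper rods at ±24 mm, centred on the fitted track, and the ball at x ≈ -18. Next I'll check reachability along the path.

```bash
cat >> h.py <<'E'
P=np.load("P.npy"); K=np.array([.4565,-.2205])
def way(s,flip): # finger pose at arclength s, tool y toward ball 39.5 mm ahead
    p=T(P,*line(s),38); b=T(P,*line(s+39.7),38); return p,down(np.arctan2(b[1]-p[1],b[0]-p[0])+flip)
E
python3 - <<'E'
from h import *
for f in(0,np.pi):
    for s in (48,112,190,L+9): 
        p,R=way(s,f); j=manip.inverse_kinematics(p,R); print(f,s,p.round(3),None if j is None else np.round(j,2))
    for q in(P[2]+f,):
        p=T(P,100,-50,28); print("seat",p,manip.inverse_kinematics(p,down(q)))
        print("cork",manip.inverse_kinematics([*K,.03],down(q)))
print(manip.current_time())
E
```

```text
0 48 [0.489 0.179 0.038] [ 0.26  0.58  1.86 -0.    0.7   0.65]
0 112 [0.548 0.155 0.038] [ 0.19  0.65  1.73 -0.    0.76  0.78]
0 190 [0.602 0.102 0.038] [ 0.09  0.7   1.61 -0.    0.82  1.45]
0 278.0796326794897 [0.6   0.017 0.038] [-0.05  0.69  1.64 -0.    0.81  1.91]
seat [ 0.58445256 -0.02107072  0.028     ] [-1.15630442e-01  6.84742184e-01  1.68910324e+00 -4.44089210e-16
  7.67747229e-01  2.68479184e-01]
cork [-5.41825590e-01  5.82949851e-01  1.89782333e+00 -4.44089210e-16
  6.60819475e-01 -1.57715964e-01]
3.141592653589793 48 [0.489 0.179 0.038] [ 0.26  0.58  1.86 -0.    0.7  -2.49]
3.141592653589793 112 [0.548 0.155 0.038] [ 0.19  0.65  1.73 -0.    0.76 -2.36]
3.141592653589793 190 [0.602 0.102 0.038] [ 0.09  0.7   1.61 -0.    0.82 -1.69]
3.141592653589793 278.0796326794897 [0.6   0.017 0.038] [-0.05  0.69  1.64 -0.    0.81 -1.24]
seat [ 0.58445256 -0.02107072  0.028     ] None
cork None
0.5
```

```bash
python3 - <<'E'
from h import *
manip.set_gripper(0.0,40)
p,R=way(48,0)
manip.move_ptp(p+[0,0,.13],R); manip.move_l(p+[0,0,.04],R,.2); manip.move_l(p,R,.06)
print(manip.current_time(),manip.current_force().round(1) if hasattr(manip.current_force(),'round') else manip.current_force())
for s in [70,90,112,*np.linspace(112,L,8)[1:],L+9]:
    p,R=way(s,0); manip.move_l(p,R,.05)
    f=np.array(manip.current_force()); print(round(s),f.round(1),round(manip.current_time(),1))
    if np.linalg.norm(f)>12: print("stop");break
a,_=manip.grab_frame("top"); b,_=manip.grab_frame("scene")
cv2.imwrite("pics/p1.png",np.vstack([cv2.resize(a[165:265,190:390,::-1],None,fx=3,fy=3),cv2.resize(b[190:290,200:400,::-1],None,fx=3,fy=3)]))
E
```

```text
4.375 [0.2 0.1 0.4]
70 [-1.1  0.4  0.1] 5.0
90 [-0.5 -0.6 -0.1] 5.5
112 [-0.2  0.4  0.2] 6.1
134 [-1.   0.4 -0.3] 6.7
157 [ 0.3 -0.3 -0.3] 7.3
179 [ 0.2  0.6 -0.4] 7.9
202 [-0.3 -0.1 -0.4] 8.5
224 [ 0.6  0.1 -0.1] 9.1
247 [-0.2  0.1  0.3] 9.7
269 [ 0.1 -1.2 -0.1] 10.3
278 [0.4 0.6 0.2] 10.6
```

View pics/p1.png

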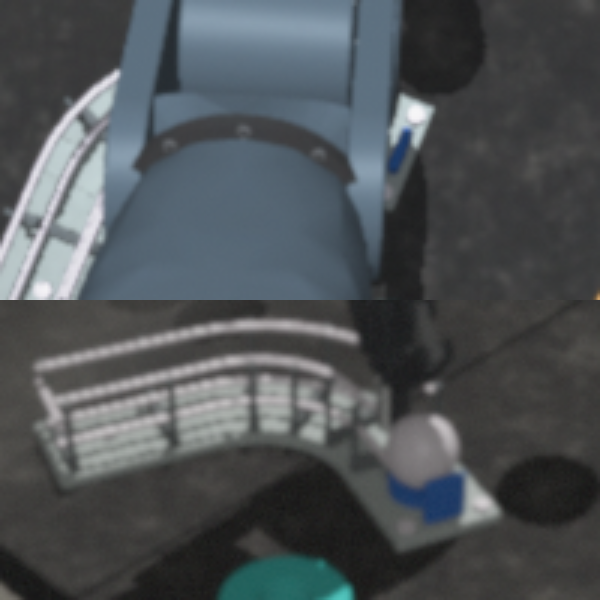

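The scene view shows the ball at or in the seat ring, next to the end stop. I'll lift the fingers clear and measure it.

```bash
cat > ballfit.py <<'E'
from h import *
from scipy.optimize import least_squares
def ball(g): # sphere of R 25 mm fitted to the depth of both views
    out={}
    for c in("top","scene"):
        _,d=manip.grab_frame(c); k=manip.get_calibration(c); v,u=np.mgrid[:480,:640]
        X=(np.stack([u,v,np.ones_like(u)],-1).reshape(-1,3)@np.linalg.inv(k["camera_matrix"]).T)*d.reshape(-1,1)
        X=(X-k["t"])@k["R"]; w=(np.hypot(*(X[:,:2]-g[:2]).T)<.028)&(X[:,2]>.046)&(X[:,2]<.08)&(d.ravel()>0); X=X[w]
        r=least_squares(lambda q:np.linalg.norm(X-q,axis=1)-.025,g,loss="soft_l1",f_scale=.002) if len(X)>20 else None
        out[c]=None if r is None else r.x; print(c,len(X),out[c],None if r is None else np.abs(r.fun).mean())
    return out
E
python3 - <<'E'
from ballfit import *
p,R=way(L+9,0)
manip.move_l(p+[0,0,.11],R,.2)
manip.move_ptp([.40,-.2,.2],down(P[2])); 
g=T(P,100,-50,42); print(g); ball(g); print(manip.current_time())
a,_=manip.grab_frame("top"); b,_=manip.grab_frame("scene")
cv2.imwrite("pics/p2.png",np.vstack([cv2.resize(a[165:265,190:390,::-1],None,fx=3,fy=3),cv2.resize(b[190:290,250:450,::-1],None,fx=3,fy=3)]))
E
```

```text
[ 0.58445256 -0.02107072  0.042     ]
top 485 [ 0.58528462 -0.01979919  0.0413881 ] 0.0011775439454567865
scene 72 [ 0.58389891 -0.02463925  0.03865568] 0.0008632188655760498
13.3583
```

View pics/p2.png

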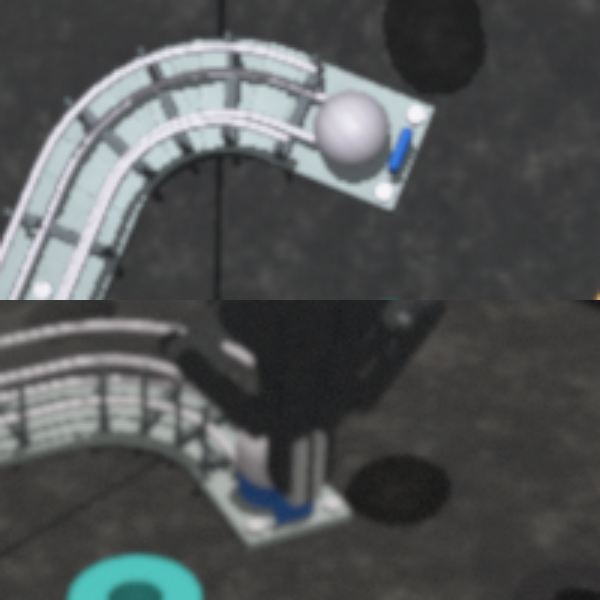

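The ball is seated, with the fit giving a centre about 41–42 mm high. I'll grasp it across the track's x axis and lift.

```bash
python3 - <<'E'
from h import *
R=down(P[2]); g=np.array([.5848,-.0210,.028])
manip.set_gripper(1.0)
manip.move_ptp(g+[0,0,.12],R); manip.move_l(g,R,.1)
print("f",np.round(manip.current_force(),1))
manip.set_gripper(0.0,70); print(manip.current_grip_width(),manip.current_grip_force(),np.round(manip.current_force(),1))
manip.move_l(g+[0,0,.03],R,.05); manip.dwell(.3)
print(manip.current_grip_width(),manip.current_grip_force(),np.round(manip.current_force(),1))
manip.move_l(g+[0,0,.12],R,.1)
manip.move_l([*K,.12],R,.15); manip.move_l([*K,.06],R,.1); manip.dwell(.3)
print(manip.current_grip_width(),manip.current_grip_force(),np.round(manip.current_force(),1),manip.current_time(),np.round(manip.current_ee_pos(),4))
a,_=manip.grab_frame("top"); b,_=manip.grab_frame("scene")
cv2.imwrite("pics/p3.png",np.vstack([cv2.resize(a[220:320,310:510,::-1],None,fx=3,fy=3),cv2.resize(b[240:400,270:540,::-1],(600,356))]))
E
```

```text
f [ 0.2 -0.5  0.4]
0.5511560693246143 70.9350335597992 [ 0.9 -0.9  5.1]
0.5475344601837481 72.42627739906311 [ 0.1 -0.2 -4.7]
0.5490515943481243 72.4629271030426 [-0.6  0.9 -4.7] 21.9583 [ 0.4567 -0.2206  0.0604]
```

View pics/p3.png

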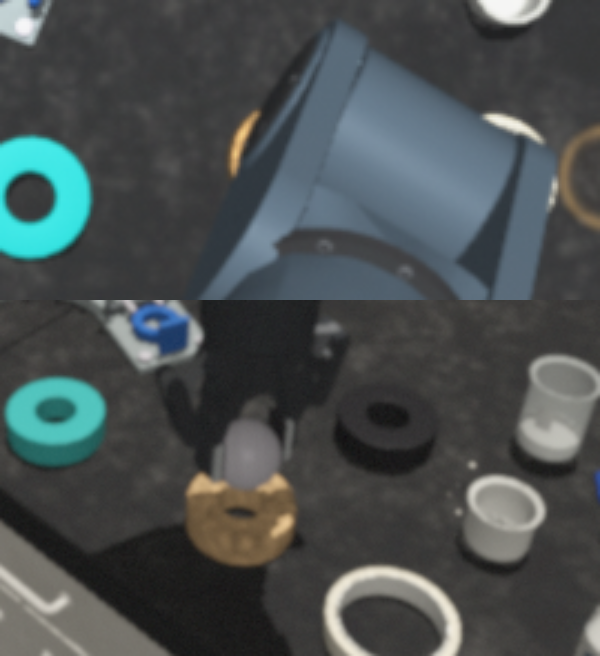

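The ball is held above the brown ring: seen at (250,455) in the picture, with the ring just below. I'll lower it until it touches, release and check.

```bash
python3 - <<'E'
from ballfit import *
R=down(P[2]); f0=np.array(manip.current_force())
manip.move_l([*K,.035],R,.04)
for z in np.arange(.034,.0265,-.001):
    manip.move_l([*K,z],R,.02); f=np.array(manip.current_force())-f0; print(round(z,3),f.round(1))
    if np.linalg.norm(f)>3.5: break
manip.set_gripper(.75); manip.dwell(.3); manip.set_gripper(1.0)
manip.move_l([*K,.13],R,.06); manip.move_ptp([.40,.12,.25],R)
ball(np.array([*K,.043])); print(manip.current_time(), np.round(manip.current_force(),1))
a,_=manip.grab_frame("top"); b,_=manip.grab_frame("scene")
cv2.imwrite("pics/p4.png",np.vstack([cv2.resize(a[220:320,310:510,::-1],None,fx=3,fy=3),cv2.resize(b[240:400,270:540,::-1],(600,300))]))
E
```

```text
0.034 [-0.1  0.3 -0.6]
0.033 [-0.8  0.4 -0.7]
0.032 [-0.7  0.1 -0.1]
0.031 [0.2 1.5 7.1]
top 496 [ 0.45805655 -0.21835337  0.04257041] 0.0011988100512642483
scene 593 [ 0.45744962 -0.22200438  0.04160394] 0.0007537565173319874
28.0583 [-0.4  0.2 -0.4]
```

View pics/p4.png

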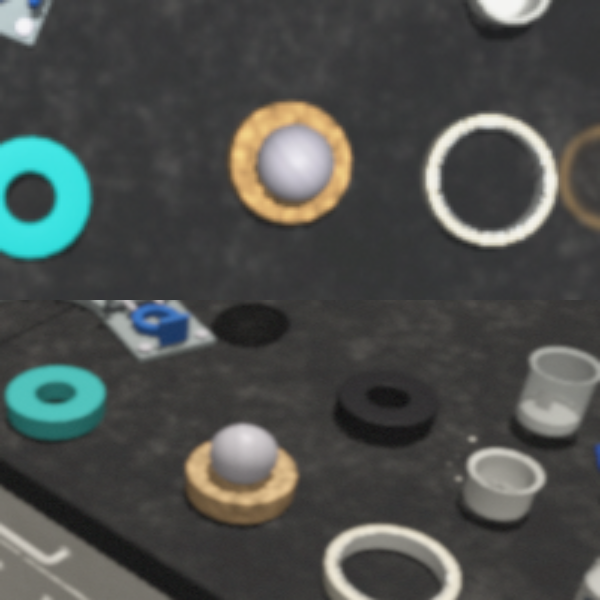

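The ball now rests centred on the brown cork ring, at (295,163) in the top half and (245,455) in the lower half. The arm is clear.

```bash
python3 -c "
from bench import manip
print(manip.sign_off())"
```

```text
the job is handed in; nothing more can be done
None
```

The ball was pushed along the track into the blue seat, lifted out, and set on the brown cork ring, where it rests by itself; I handed the job in at about 28 s with the arm clear.

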